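# Build a loaded compression stack on the test pedestal

## Task

Build up the compression test on the round pedestal, one piece after another from the bottom: the centring ring flat on the middle of the seat, the cork plug standing inside the ring, the load plate centred on the plug with its pin up, then the large disc weight and last the small disc weight over the pin. Let everything stand level and free, and leave the pedestal's neighbours (the brass knob weight, the tape roll and the timer) where they are.

Things in the scene. Friction and masses are not known exactly. Their poses are not given: they have to be found in the camera images.
- pedestal: Loading pedestal, fixed to the worktop: a round grey flange 90 mm in diameter and 8 mm thick, with a round bare-metal seat 72 mm in diameter and 10 mm thick on it (flat top of the seat 18 mm above the worktop). Origin: centre of its underside, on the worktop; z up. Round, so its yaw does not matter.
- centring_ring: Thin flat aluminium ring, loose, lying flat: outside 56 mm, wide bore 38 mm, 8 mm high; 60 g. Origin: centre of its underside, z along its axis (up). Grasp it across the outside.
- specimen: Cork plug (the specimen), loose, standing: plain cylinder 28 mm in diameter, 20 mm high, rigid, 30 g. Origin: centre of its underside, z up. It sticks out 12 mm above the centring ring when standing inside it (about 5 mm of play all round), so hold it by its upper 10 mm to keep the fingers clear of the ring.
- load_plate: Steel load plate, loose: flat disc 50 mm in diameter and 8 mm thick with an upright central pin 10 mm in diameter that rises 32 mm above the disc (total height 40 mm); 150 g. Origin: centre of the disc's underside, z up along the pin. It can be held by the pin.
- large_weight: Large steel disc weight, loose, lying flat: 60 mm in diameter, 12 mm thick, central hole 18 mm; about 250 g. Origin: centre of its underside, z up. Grasp it across the outside.
- small_weight: Small steel disc weight, loose, lying flat: 44 mm in diameter, 12 mm thick, central hole 18 mm; about 130 g. Origin: centre of its underside, z up. Grasp it across the outside, with the fingertips no lower than its underside when it is set down on the wider large weight.
- knob_weight: Bystander, loose: brass weight with a knob, 30 mm in diameter, 34 mm high. Origin: centre of its underside. Not to be moved.
- tape: Bystander, loose: roll of tan tape lying flat, 82 mm in diameter, 19 mm high (wider than any part of the job). Origin: centre of its underside. Not to be moved.
- timer: Bystander, loose: white countdown timer standing, 35 x 64 x 57 mm high (x, y, z). Origin: centre of its underside. Not to be moved.
Mind the look-alikes: they are no part of the job. Leave any black or turquoise look-alike of the specimen alone.

How it is judged:
On the way, in this order (a step that is already met when the one before it is completed fails the run):
1. the centring ring lies flat on the pedestal's seat, centred, let go (horizontal distance between centring_ring and pedestal below 0.008 m and z of centring_ring in the frame of pedestal between 0.015 and 0.021 m and angle between centring_ring's own z axis and vertical below 0.12 rad and contact force between the fingers and centring_ring below 0.5 N), for 0.2 s.
2. the cork plug stands on the seat inside the ring, let go (horizontal distance between specimen and centring_ring below 0.008 m and z of specimen in the frame of pedestal between 0.015 and 0.021 m and angle between specimen's own z axis and vertical below 0.12 rad and contact force between the fingers and specimen below 0.5 N), for 0.2 s.
3. the load plate lies level on the plug, pin up, let go (horizontal distance between load_plate and specimen below 0.008 m and z of load_plate in the frame of pedestal between 0.035 and 0.041 m and angle between load_plate's own z axis and vertical below 0.12 rad and contact force between the fingers and load_plate below 0.5 N), for 0.2 s.
4. the large disc weight lies on the load plate, round its pin, let go (horizontal distance between large_weight and load_plate below 0.008 m and z of large_weight in the frame of pedestal between 0.043 and 0.049 m and angle between large_weight's own z axis and vertical below 0.12 rad and contact force between the fingers and large_weight below 0.5 N), for 0.2 s.
5. the small disc weight lies on the large one, round the pin, let go (horizontal distance between small_weight and load_plate below 0.008 m and z of small_weight in the frame of pedestal between 0.055 and 0.061 m and angle between small_weight's own z axis and vertical below 0.12 rad and contact force between the fingers and small_weight below 0.5 N), for 0.2 s.
At the end, for the whole second after the job is handed in: At rest, released, level (under 0.12 rad), heights within 3 mm of seated: ring on the seat, plug on the seat in the ring, load plate on the plug with pin up, large weight on the plate, small weight on the large one, both round the pin. Each within 8 mm of the centre of what it is stacked on (horizontal distance between centring_ring and pedestal below 0.008 m and z of centring_ring in the frame of pedestal between 0.015 and 0.021 m and angle between each of centring_ring, specimen, load_plate, large_weight, small_weight's own z axis and vertical below 0.12 rad and linear speed of each of centring_ring, specimen, load_plate, large_weight, small_weight below 0.01 m/s and horizontal distance between specimen and centring_ring below 0.008 m and z of specimen in the frame of pedestal between 0.015 and 0.021 m and horizontal distance between load_plate and specimen below 0.008 m and z of load_plate in the frame of pedestal between 0.035 and 0.041 m and horizontal distance between each of large_weight, small_weight and load_plate below 0.008 m and z of large_weight in the frame of pedestal between 0.043 and 0.049 m and z of small_weight in the frame of pedestal between 0.055 and 0.061 m); the robot touches nothing.
It fails at once if the brass knob weight, the tape roll or the timer is moved by more than 15 mm (distance of any of knob_weight, tape, timer from where it was at the start of the episode above 0.015 m).
It also fails if it takes over 120 s, if anything falls off the work surface, if the arm or the gripper's body presses on something with over 40 N, if the wrist force passes 120 N, or if a joint passes its speed limit or range.

## Robot

A 6-joint arm with a two-finger parallel gripper is mounted at the origin on a cart in front of the work surface, level with it; the furniture and walls round the work are solid. World frame = base frame: x ahead of the robot, y to its left, z up, the work surface at z = 0. Lengths are in m, angles in rad, forces in N, time in s.
With the tool pointing down it reaches from about 0.25 to 0.725 m from the base axis. Payload 4 kg.
Tool frame: the origin (TCP) lies midway between the tips of the shut fingers; the grasp point (between the pads) lies bot.tcp_to_grasp behind it (bot.tcp_to_grasp is the distance from the TCP to the grasp point, in m); z points along the fingers, y is the line along which they close (so a half turn about z gives the same grasp; the last joint's range is limited). The gripper opens to 85 mm and grips with 20 to 120 N. Pads are 22 mm wide; open, the fingers measure 114 mm over their backs; the gripper's body (76 mm by 85 mm) begins 54 mm behind the grasp point. The pads swing forward as they close: fully open they stand 13 mm farther back than shut.
Start: joints at [1.135, 0.241, 0.005, 1.335, 0, 1.571], TCP at [0.211, 0.453, 0.231] pointing down, gripper open.
Joint ranges: [-2.72, 2.72], [-1.05, 1.87], [-1.09, 1.28], [-1.99, 2.15], [-1.42, 1.44], [-3.14, 3.14]. Speed limits (rad/s): [2.79, 2.79, 3.14, 3.14, 3.14, 3.14].

## Interface

Orientations are given as a unit quaternion [x, y, z, w].
In Python, from workcell import readout, camera, bot gives the robot as it stands. The module is installed in compiled form; this text tells all that it offers.
- The arm moves only by the tool jog_arm, never from a script. Its argument "motion" is a list of rows, each an object of numbers: "x", "y", "z": the shift along the tool's x, y, z in mm; "spin": the turn about the tool's z in degrees; "fingers": the closure, from -1 (fully open) to 1 (shut). A call has 1 to 8 rows; each row is the pose to reach, as a shift and turn from the pose commanded when the call began, along the tool's axes at that moment; what a row does not reach only later rows make up. A row lasts 1/8 s, in which the tool goes at most 62.5 mm and 10.7 degrees, less where a joint would pass 70% of its speed; a pose out of reach is approached as far as the arm can. A call with a gripper value outside its range is refused whole. The fingers move at their own pace and stop on an object; the grip force is fixed at half the most. Time passes only in rows, so rows that repeat a pose let the fingers close. It gives the time, the measured TCP pose, the force, the opening and the grip force at its end, in the units of the state.
- readout.get_obs(): the state, without advancing time (a new reading comes with each control period).
- camera(name): name is "scene" or "top"; returns a dict with "pixels" (400x640x3 uint8, red, green, blue), "K" (3x3 intrinsics, pixels), "rvec" (rotation vector, rad) and "tvec" (3), from world to camera coordinates, as OpenCV has them. Camera axes: x right, y down, z forward; pixel columns grow to the right and rows downward; lengths in m; the calibration is good to about 2 mm. A picture is of the moment at which its call begins. There is no depth.
- bot.job_done(): hands the job in; it is judged then, once.
The state is a dict: "clock": time; "joint_pos": joint angles; "joint_vel": joint speeds; "tau": joint torques, N m; "eef_pos": TCP position; "tool_rot": TCP orientation; "ft_force": force on the tool from outside, world axes, zero at the start; "ft_torque": the same for the moment, N m; "grip_width": finger opening in m; "grasp_force": force on a finger pad.
Only numpy, scipy, OpenCV 4.12 (cv2) and the standard library are available. Lean on these libraries where they do the work, as an engineer would, in place of code of your own. Each camera call takes 0.05 s, during which the arm holds its last target. There are 200 camera calls.

## Working session

There is one attempt and no reset: what is moved stays moved. The work goes in short steps, Python scripts to look and compute and a tool call to move; the robot and the scene stay as the last step left them, time stands still between calls to the robot, and variables do not carry over. Pictures are saved under pics/ and viewed, at most 15 in all, crops included, and the job is handed in when it is done.

Besides the shell and the picture viewer there is one more tool, called after "Call:" as name(argument=value, ...) on one line, values as JSON. jog_arm: Moves the arm, as the interface text tells. Its arguments: {"type":"object","properties":{"motion":{"type":"array"}},"required":["motion"]}

```bash
mkdir -p pics
cat > h.py <<'E'
import numpy as np, cv2
from workcell import readout, camera, bot
def cast(c,u,v,z):
    R=cv2.Rodrigues(np.array(c["rvec"],float))[0]; t=np.array(c["tvec"],float).ravel()
    K=np.array(c["K"],float)
    d=R.T@np.linalg.inv(K)@np.array([u,v,1.]); o=-R.T@t
    return o+d*(z-o[2])/d[2]
def proj(c,p):
    return cv2.projectPoints(np.array(p,float).reshape(-1,1,3),np.array(c["rvec"],float),np.array(c["tvec"],float),np.array(c["K"],float),None)[0].reshape(-1,2)
def save(c,name,crop=None,s=1):
    im=c["pixels"][:,:,::-1]
    if crop: im=im[crop[1]:crop[3],crop[0]:crop[2]]
    cv2.imwrite("pics/"+name,cv2.resize(im,None,fx=s,fy=s,interpolation=cv2.INTER_CUBIC))
E
python3 - <<'E'
from h import *
for n in("top","scene"):
    c=camera(n); save(c,n+"0.png",s=1.25); np.savez(n+"0.npz",**c)
    R=cv2.Rodrigues(np.array(c["rvec"],float))[0]; print(n,-R.T@np.array(c["tvec"],float).ravel(), R[2])
o=readout.get_obs(); print(o, bot.tcp_to_grasp)
E
```

```text
top [0.41737056 0.04663176 0.97770528] [ 0.12134524 -0.00114179 -0.99260971]
scene [ 0.14243308 -0.71325933  0.43677407] [ 0.4230072   0.8016598  -0.42238189]
{'clock': 0.1, 'joint_pos': array([ 1.13500798e+00,  2.41324797e-01,  3.84747025e-03,  1.33517601e+00,
       -3.03100124e-05,  1.57079987e+00]), 'joint_vel': array([-0.00147395, -0.00223795,  0.00250561,  0.00043356, -0.0025141 ,
        0.00086635]), 'tau': array([ 5.41368518e-04, -3.73137796e+01,  2.53009629e+01,  1.08679765e-02,
       -8.89839328e-06,  9.03025665e-06]), 'eef_pos': array([0.21083391, 0.45275586, 0.23050399]), 'tool_rot': array([ 2.16175692e-01,  9.76354038e-01, -9.09826740e-04, -1.85920423e-04]), 'ft_force': array([-0.02916027, -0.08607497, -0.06384209]), 'ft_torque': array([-0.01285007, -0.01406796, -0.01063828]), 'grasp_force': 0.0, 'grip_width': 0.0854493693668902} 0.0187
```

View pics/top0.png

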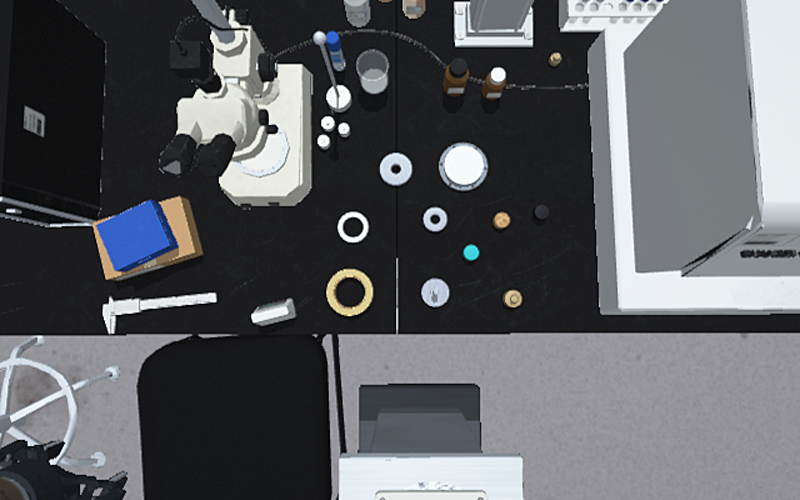

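View pics/scene0.png

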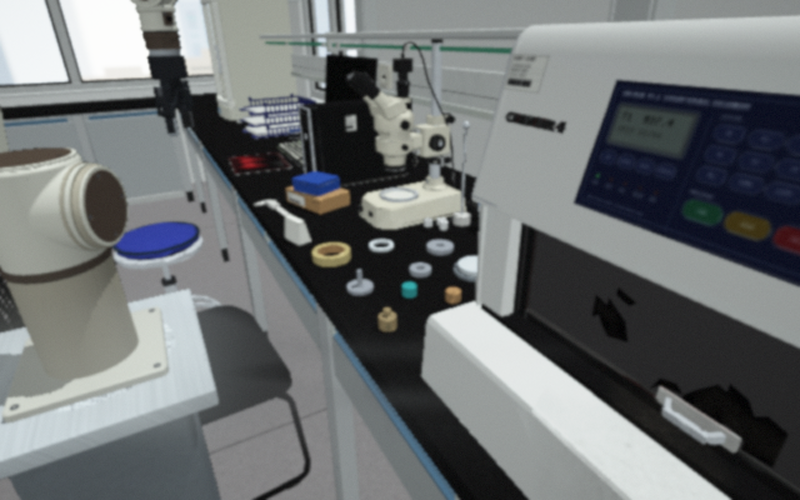

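The top view (800-px scale) shows:
- **Parts:** pedestal at (463,166), ring at (352,227), large weight at (395,169), small weight at (435,219) and load plate at (435,292).
- **Bystanders:** knob at (513,298), tape at (350,292) and timer at (273,312).
- **Plug candidates:** cork at (502,220), turquoise at (471,253), black at (541,212), brass knob at (513,298) and a small stopper at (555,58). I choose the cork at (502,220).
- **Ring candidates:** the white ring at (352,227), the tape at (350,292) and the weights at (395,169) and (435,219). I choose (352,227).

I'll check these choices in one close crop and measure.

```bash
cat > m.py <<'E'
from h import *
# name: px(640 scale), height of top face, true dia
T=dict(ped=((370,133),.018,72),ring=((282,182),.008,56),cork=((402,176),.020,28),plate=((348,234),.008,50),
 large=((316,135),.012,60),small=((348,175),.012,44),knob=((410,238),.034,30),tape=((280,234),.019,82))
def meas(c,names,win=36):
    g=c["pixels"].max(2)
    out={}
    for n in names:
        (u,v),h,d=T[n]
        m=(g>75).astype(np.uint8)
        k,lab,st,cen=cv2.connectedComponentsWithStats(m)
        sub=lab[v-12:v+13,u-12:u+13]; ids=np.bincount(sub[sub>0]); i=ids.argmax()
        cs=max(cv2.findContours((lab==i).astype(np.uint8),cv2.RETR_EXTERNAL,cv2.CHAIN_APPROX_NONE)[0],key=cv2.contourArea)
        P=np.array([cast(c,a,b,h)[:2] for a,b in cs.reshape(-1,2)],np.float32)
        (x,y),r=cv2.minEnclosingCircle(P); e=cv2.fitEllipse(P)
        out[n]=(x,y); print(n,"circ",round(x,4),round(y,4),"d",round(2000*r,1),"ell",np.round(e[0],4),np.round(np.array(e[1])*1000,1),"want",d)
    return out
E
python3 - <<'E'
from m import *
c=dict(np.load("top0.npz")); meas(c,T); save(c,"crop.png",(200,100,460,270),3)
E
```

```text
ped circ 0.6611 -0.0629 d 90.3 ell [ 0.6611 -0.0629] [87.6 88.4] want 72
ring circ 0.5522 0.1372 d 57.8 ell [0.5521 0.1373] [55.4 55.6] want 56
cork circ 0.5609 -0.1293 d 31.5 ell [ 0.5615 -0.1295] [26.6 29.6] want 28
plate circ 0.4341 -0.0104 d 52.4 ell [ 0.4338 -0.0103] [49.1 50.4] want 50
large circ 0.6577 0.0592 d 62.0 ell [0.6584 0.0594] [58.5 59.6] want 60
small circ 0.5656 -0.0106 d 45.3 ell [ 0.5654 -0.0111] [42.5 43.4] want 44
knob circ 0.4218 -0.1422 d 33.2 ell [ 0.4223 -0.1431] [28.6 30.5] want 30
tape circ 0.4348 0.1412 d 84.0 ell [0.4347 0.1412] [81.5 82.1] want 82
```

View pics/crop.png

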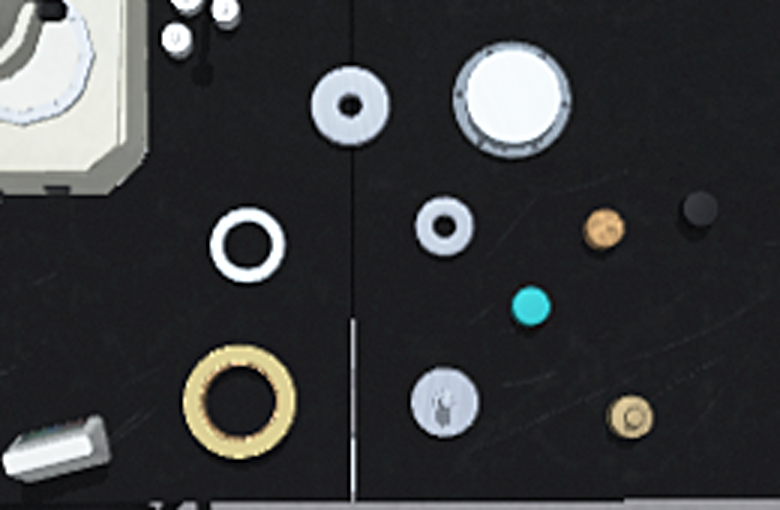

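The crop, with every fitted diameter matching the given size, confirms the choices: cork at crop (604,229), turquoise at (531,306), black at (700,208), ring at (247,245). Now I measure the seat itself and start moving.

```bash
cat >> h.py <<'E'
from scipy.spatial.transform import Rotation as Ro
def go(*tg):
    o=readout.get_obs(); R=Ro.from_quat(o["tool_rot"]).as_matrix(); p=o["eef_pos"]
    print("t",o["clock"],"p",np.round(p,4),"yheading",round(np.degrees(np.arctan2(R[1,1],R[0,1])),2),"w",round(o["grip_width"],4),"j",np.round(o["joint_pos"],2))
    for t in tg: print(t,"->mm",np.round(1000*R.T@(np.array(t)-p),1))
E
python3 - <<'E'
from m import *
c=dict(np.load("top0.npz")); m=(c["pixels"].min(2)>225).astype(np.uint8)
k,lab,st,cen=cv2.connectedComponentsWithStats(m); i=lab[133,370]; print(st[i])
cs=cv2.findContours((lab==i).astype(np.uint8),cv2.RETR_EXTERNAL,cv2.CHAIN_APPROX_NONE)[0][0]
P=np.array([cast(c,a,b,.018)[:2] for a,b in cs.reshape(-1,2)],np.float32);print(cv2.minEnclosingCircle(P),cv2.fitEllipse(P))
go((.45,.16,.23))
E
```

```text
[356 117  31  30 738]
((0.6638327240943909, -0.06375795602798462), 0.03540242090821266) ((0.6638126373291016, -0.06382165849208832), (0.06821595877408981, 0.06852719932794571), 82.5589599609375)
t 0.1 p [0.2108 0.4528 0.2305] yheading 65.03 w 0.0854 j [ 1.14  0.24  0.    1.34 -0.    1.57]
(0.45, 0.16, 0.23) ->mm [-340.4 -164.4    0.8]
```

Call:
jog_arm(motion=[{"x": -42, "y": -20, "spin": 8}, {"x": -85, "y": -41, "spin": 16}, {"x": -127, "y": -62, "spin": 24.5}, {"x": -170, "y": -82, "spin": 33}, {"x": -212, "y": -103, "spin": 41}, {"x": -255, "y": -124, "spin": 49}, {"x": -297, "y": -144, "spin": 57}, {"x": -340, "y": -165, "spin": 65}])

```text
validation failed for argument at $.mo...
```

```bash
python3 -c "
from h import *
go((.552,.137,.1),(.552,.137,.006))"
```

```text
t 0.1 p [0.2108 0.4528 0.2305] yheading 65.03 w 0.0854 j [ 1.14  0.24  0.    1.34 -0.    1.57]
(0.552, 0.137, 0.1) ->mm [-442.6 -142.   130.8]
(0.552, 0.137, 0.006) ->mm [-442.6 -141.8  224.8]
```

Call:
jog_arm(motion=[{"x": -42, "y": -20, "z": 0, "spin": 8, "fingers": -1}, {"x": -85, "y": -41, "z": 0, "spin": 16, "fingers": -1}, {"x": -127, "y": -62, "z": 0, "spin": 24.5, "fingers": -1}, {"x": -170, "y": -82, "z": 0, "spin": 33, "fingers": -1}, {"x": -212, "y": -103, "z": 0, "spin": 41, "fingers": -1}, {"x": -255, "y": -124, "z": 0, "spin": 49, "fingers": -1}, {"x": -297, "y": -144, "z": 0, "spin": 57, "fingers": -1}, {"x": -340, "y": -165, "z": 0, "spin": 65, "fingers": -1}])

```text
clock: 1.1
eef_pos: [0.4502, 0.1588, 0.231]
tool_rot: [0.709, 0.706, -0.0, -0.0]
ft_force: [0.4, 0.2, -0.4]
grip_width: 0.0852
grasp_force: 0.0
```

```bash
python3 -c "
from h import *
go((.552,.137,.1),(.552,.137,.006))"
```

```text
t 1.1 p [0.4502 0.1588 0.231 ] yheading -0.23 w 0.0852 j [ 0.34  0.2  -0.05  1.32  0.    1.91]
(0.552, 0.137, 0.1) ->mm [-21.4 102.  130.9]
(0.552, 0.137, 0.006) ->mm [-21.4 102.  224.9]
```

Call:
jog_arm(motion=[{"x": -11, "y": 51, "z": 40, "spin": 0, "fingers": -0.6}, {"x": -21, "y": 102, "z": 80, "spin": 0, "fingers": -0.6}, {"x": -21, "y": 102, "z": 130, "spin": 0, "fingers": -0.6}, {"x": -21, "y": 102, "z": 175, "spin": 0, "fingers": -0.6}, {"x": -21, "y": 102, "z": 205, "spin": 0, "fingers": -0.6}, {"x": -21, "y": 102, "z": 220, "spin": 0, "fingers": -0.6}, {"x": -21, "y": 102, "z": 228, "spin": 0, "fingers": -0.6}, {"x": -21, "y": 102, "z": 228, "spin": 0, "fingers": -0.6}])

```text
clock: 2.1
eef_pos: [0.552, 0.1394, 0.0037]
tool_rot: [0.707, 0.707, 0.0, 0.0]
ft_force: [0.4, -0.3, 0.3]
grip_width: 0.0679
grasp_force: 0.0
```

```bash
python3 -c "
from h import *
go((.552,.137,.0))
for n in ('scene','top'):
  c=camera(n);u,v=proj(c,[.552,.137,.01])[0].astype(int);print(u,v);save(c,n+'1.png',(u-60,v-60,u+60,v+40),5)"
```

```text
t 2.1 p [0.552  0.1394 0.0037] yheading 0.04 w 0.0679 j [ 0.25  0.57 -0.14  0.86 -0.    1.82]
(0.552, 0.137, 0.0) ->mm [-2.4 -0.   3.7]
304 193
282 181
```

View pics/scene1.png

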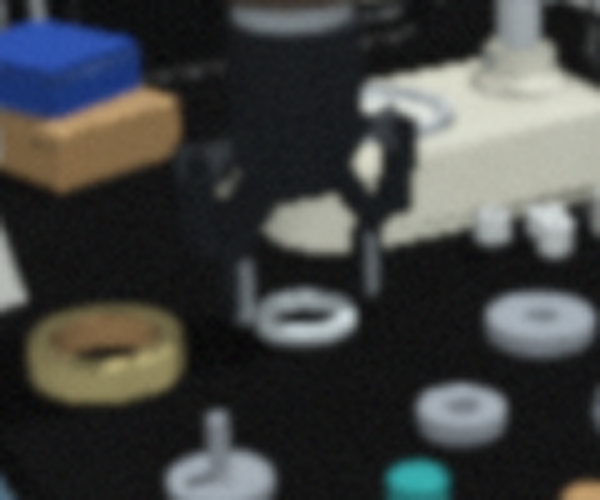

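The scene crop shows the pads on both sides of the ring, with the tips about 10 mm above the table. I lower a little and close.

Call:
jog_arm(motion=[{"x": -2, "y": 0, "z": 6, "spin": 0, "fingers": -0.6}, {"x": -2, "y": 0, "z": 6, "spin": 0, "fingers": 0}, {"x": -2, "y": 0, "z": 6, "spin": 0, "fingers": 0}, {"x": -2, "y": 0, "z": 6, "spin": 0, "fingers": 0}, {"x": -2, "y": 0, "z": 6, "spin": 0, "fingers": 0}])

```text
clock: 2.82
eef_pos: [0.5519, 0.1371, -0.0017]
tool_rot: [0.707, 0.707, 0.0, 0.0]
ft_force: [-1.8, -1.5, 4.8]
grip_width: 0.0527
grasp_force: 61.8
```

Call:
jog_arm(motion=[{"x": 0, "y": 0, "z": -10, "spin": 0, "fingers": 0.2}, {"x": 0, "y": 0, "z": -30, "spin": 0, "fingers": 0.2}, {"x": 0, "y": 0, "z": -60, "spin": 0, "fingers": 0.2}, {"x": 0, "y": 0, "z": -80, "spin": 0, "fingers": 0.2}])

```text
clock: 3.32
eef_pos: [0.5523, 0.1374, 0.0791]
tool_rot: [0.707, 0.707, 0.001, 0.0]
ft_force: [0.3, -0.4, -1.3]
grip_width: 0.0524
grasp_force: 62.8
```

```bash
python3 -c "
from h import *
go((.6637,-.0639,.08),(.6637,-.0639,.02))
for n in ('scene',):
  c=camera(n);u,v=proj(c,[.552,.137,.05])[0].astype(int);print(u,v);save(c,n+'2.png',(u-60,v-60,u+60,v+40),5)"
```

```text
t 3.325 p [0.5523 0.1374 0.0791] yheading 0.03 w 0.0524 j [ 0.24  0.48 -0.06  1.03  0.    1.81]
(0.6637, -0.0639, 0.08) ->mm [-201.4  111.3   -0.8]
(0.6637, -0.0639, 0.02) ->mm [-201.4  111.2   59.2]
304 180
```

View pics/scene2.png

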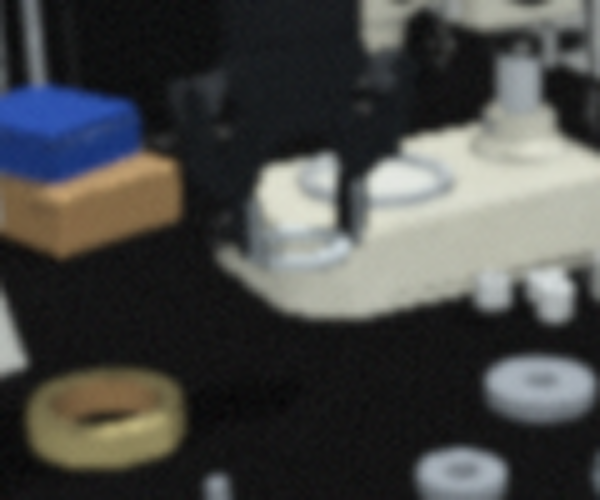

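The ring is held level at crop (300,247). I carry it over the pedestal.

Call:
jog_arm(motion=[{"x": -35, "y": 20, "z": 0, "spin": 0, "fingers": 0.2}, {"x": -80, "y": 45, "z": 0, "spin": 0, "fingers": 0.2}, {"x": -125, "y": 70, "z": 0, "spin": 0, "fingers": 0.2}, {"x": -165, "y": 92, "z": 0, "spin": 0, "fingers": 0.2}, {"x": -190, "y": 105, "z": 0, "spin": 0, "fingers": 0.2}, {"x": -201.5, "y": 111.5, "z": 20, "spin": 0, "fingers": 0.2}, {"x": -201.5, "y": 111.5, "z": 40, "spin": 0, "fingers": 0.2}, {"x": -201.5, "y": 111.5, "z": 40, "spin": 0, "fingers": 0.2}])

```text
clock: 4.38
eef_pos: [0.6602, -0.0633, 0.0333]
tool_rot: [0.707, 0.708, -0.002, -0.003]
ft_force: [-0.2, -0.8, -1.2]
grip_width: 0.0526
grasp_force: 62.8
```

```bash
python3 -c "
from h import *
go((.6637,-.0639,.017))"
```

```text
t 4.375 p [ 0.6602 -0.0633  0.0333] yheading 0.07 w 0.0526 j [-0.1   0.7   0.2   1.08  0.    1.47]
(0.6637, -0.0639, 0.017) ->mm [-0.6  3.7 16.3]
```

Call:
jog_arm(motion=[{"x": 0, "y": 0, "z": 0, "spin": 0, "fingers": 0.2}, {"x": 0, "y": 0, "z": 0, "spin": 0, "fingers": 0.2}])

```text
clock: 4.62
eef_pos: [0.6639, -0.0636, 0.0383]
tool_rot: [0.707, 0.708, 0.001, 0.001]
ft_force: [-0.3, 0.3, -0.5]
grip_width: 0.0526
grasp_force: 62.8
```

```bash
python3 -c "
from h import *
go((.6637,-.0639,.017))"
```

```text
t 4.625 p [ 0.6639 -0.0636  0.0383] yheading 0.08 w 0.0526 j [-0.1   0.7   0.21  1.08  0.    1.47]
(0.6637, -0.0639, 0.017) ->mm [-0.3 -0.2 21.3]
```

Call:
jog_arm(motion=[{"x": -0.5, "y": 0, "z": 12, "spin": 0, "fingers": 0.2}, {"x": -0.5, "y": 0, "z": 19, "spin": 0, "fingers": 0.2}, {"x": -0.5, "y": 0, "z": 21.5, "spin": 0, "fingers": 0.2}, {"x": -0.5, "y": 0, "z": 21.5, "spin": 0, "fingers": 0.2}, {"x": -0.5, "y": 0, "z": 21.5, "spin": 0, "fingers": -0.7}, {"x": -0.5, "y": 0, "z": 21.5, "spin": 0, "fingers": -0.7}, {"x": -0.5, "y": 0, "z": 15, "spin": 0, "fingers": -0.7}, {"x": -0.5, "y": 0, "z": -60, "spin": 0, "fingers": -0.7}])

```text
clock: 5.62
eef_pos: [0.6589, -0.0643, 0.0797]
tool_rot: [0.707, 0.707, -0.004, -0.005]
ft_force: [1.3, 0.7, 0.8]
grip_width: 0.0728
grasp_force: 0.0
```

```bash
python3 -c "
from h import *
go((.561,-.1293,.1),(.561,-.1293,.008),(.6637,-.0639,.1))"
```

```text
t 5.625 p [ 0.6589 -0.0643  0.0797] yheading 0.03 w 0.0728 j [-0.1   0.66  0.26  1.18 -0.    1.47]
(0.561, -0.1293, 0.1) ->mm [-64.9 -98.2 -19.2]
(0.561, -0.1293, 0.008) ->mm [-65.  -97.   72.8]
(0.6637, -0.0639, 0.1) ->mm [  0.4   4.5 -20.4]
```

Call:
jog_arm(motion=[{"x": -20, "y": -30, "z": 0, "spin": 0, "fingers": -0.3}, {"x": -45, "y": -70, "z": 0, "spin": 0, "fingers": -0.3}, {"x": -66, "y": -102, "z": 0, "spin": 0, "fingers": -0.3}, {"x": -66, "y": -102, "z": 20, "spin": 0, "fingers": -0.3}, {"x": -66, "y": -102, "z": 45, "spin": 0, "fingers": -0.3}, {"x": -66, "y": -102, "z": 45, "spin": 0, "fingers": -0.3}, {"x": -66, "y": -102, "z": 45, "spin": 0, "fingers": -0.3}])

```text
clock: 6.5
eef_pos: [0.562, -0.1308, 0.0407]
tool_rot: [0.707, 0.707, 0.0, 0.0]
ft_force: [0.1, 0.2, -0.4]
grip_width: 0.0555
grasp_force: 0.0
```

Run:
```python
from m import *
go((.562,-.130,.010))
c=camera("top"); np.savez("top3.npz",**c); save(c,"top3.png",(330,90,440,200),5)
m=(c["pixels"].min(2)>225).astype(np.uint8); k,l,s,ce=cv2.connectedComponentsWithStats(m)
for i in range(1,k):
  if s[i,4]>60 and 330<ce[i][0]<430 and 90<ce[i][1]<200: print(s[i],ce[i])
```

```text
t 6.5 p [ 0.562  -0.1308  0.0407] yheading 0.04 w 0.0555 j [-0.23  0.54 -0.08  0.96 -0.    1.34]
(0.562, -0.13, 0.01) ->mm [ 0.9 -0.  30.7]
[356 117  31  30 606] [370.59075908 131.02310231]
```

View pics/top3.png

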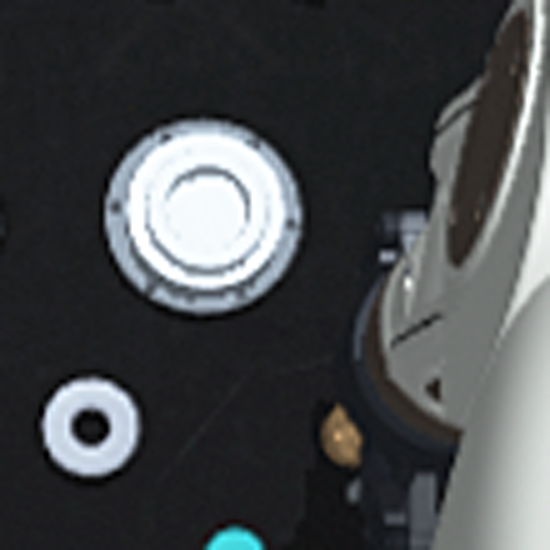

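The top crop shows the ring flat on the seat, its bore at crop (207,213), concentric with the seat. Next I grip the cork.

Call:
jog_arm(motion=[{"x": 1, "y": 0, "z": 15, "spin": 0, "fingers": -0.3}, {"x": 1, "y": 0, "z": 28, "spin": 0, "fingers": -0.3}, {"x": 1, "y": 0, "z": 30.5, "spin": 0, "fingers": -0.3}, {"x": 1, "y": 0, "z": 30.5, "spin": 0, "fingers": 0.7}, {"x": 1, "y": 0, "z": 30.5, "spin": 0, "fingers": 0.7}, {"x": 1, "y": 0, "z": 30.5, "spin": 0, "fingers": 0.7}, {"x": 1, "y": 0, "z": 30.5, "spin": 0, "fingers": 0.7}])

```text
clock: 7.42
eef_pos: [0.5617, -0.1299, 0.0097]
tool_rot: [0.707, 0.707, 0.0, 0.0]
ft_force: [1.3, -0.7, 1.0]
grip_width: 0.0252
grasp_force: 59.0
```

Run:
```python
from m import *
c=dict(np.load("top3.npz")); print(proj(c,[[.6637,-.0639,.026],[.6637,-.0639,.018]]))
g=c["pixels"].max(2).astype(int); print(cast(c,330+206.5/5-.4,90+212.5/5-.4,.024))
go((.6637,-.0639,.08))
```

```text
[[371.06122548 130.63820019]
 [370.66802051 131.53049968]]
[ 0.660843   -0.06370919  0.024     ]
t 7.425 p [ 0.5617 -0.1299  0.0097] yheading 0.03 w 0.0252 j [-0.23  0.57 -0.11  0.89 -0.    1.34]
(0.6637, -0.0639, 0.08) ->mm [ 65.9 102.1 -70.2]
```

Call:
jog_arm(motion=[{"x": 0, "y": 0, "z": -25, "spin": 0, "fingers": 0.7}, {"x": 0, "y": 0, "z": -60, "spin": 0, "fingers": 0.7}, {"x": 25, "y": 40, "z": -70, "spin": 0, "fingers": 0.7}, {"x": 50, "y": 78, "z": -70, "spin": 0, "fingers": 0.7}, {"x": 66, "y": 101.5, "z": -70, "spin": 0, "fingers": 0.7}, {"x": 66, "y": 101.5, "z": -55, "spin": 0, "fingers": 0.7}, {"x": 66, "y": 101.5, "z": -55, "spin": 0, "fingers": 0.7}, {"x": 66, "y": 101.5, "z": -55, "spin": 0, "fingers": 0.7}])

```text
clock: 8.43
eef_pos: [0.6615, -0.0645, 0.0638]
tool_rot: [0.707, 0.707, -0.001, -0.001]
ft_force: [0.6, -0.2, -0.1]
grip_width: 0.0252
grasp_force: 59.1
```

Run:
```python
from h import *
go((.663,-.0639,.0285))
c=camera("scene"); u,v=proj(c,[.663,-.064,.03])[0].astype(int);print(u,v); u=min(u,560);save(c,"scene4.png",(u-60,v-60,u+60,v+40),5)
```

```text
t 8.425 p [ 0.6615 -0.0645  0.0638] yheading -0.03 w 0.0252 j [-0.1   0.67  0.24  1.14 -0.    1.47]
(0.663, -0.0639, 0.0285) ->mm [ 0.6  1.6 35.3]
380 205
```

View pics/scene4.png

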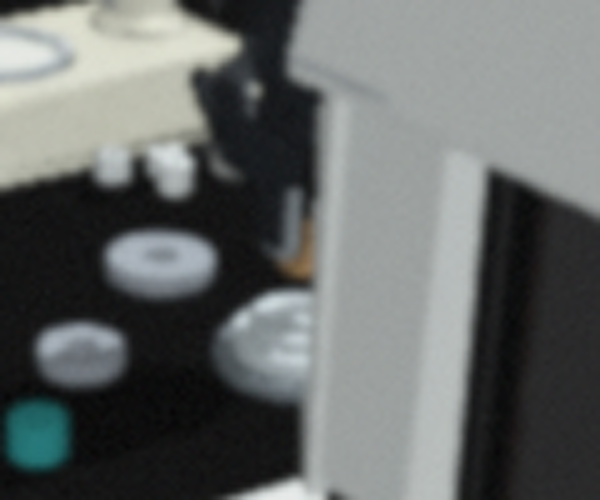

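The scene crop shows the cork held upright over the ring at crop (300,255). I lower it.

Call:
jog_arm(motion=[{"x": 0.5, "y": 0, "z": 15, "spin": 0, "fingers": 0.7}, {"x": 0.5, "y": 0, "z": 28, "spin": 0, "fingers": 0.7}, {"x": 0.5, "y": 0, "z": 34, "spin": 0, "fingers": 0.7}, {"x": 0.5, "y": 0, "z": 35.5, "spin": 0, "fingers": 0.7}, {"x": 0.5, "y": 0, "z": 35.5, "spin": 0, "fingers": 0.7}, {"x": 0.5, "y": 0, "z": 35.5, "spin": 0, "fingers": 0.3}, {"x": 0.5, "y": 0, "z": 35.5, "spin": 0, "fingers": 0}, {"x": 0.5, "y": 0, "z": 35.5, "spin": 0, "fingers": -0.2}])

```text
clock: 9.48
eef_pos: [0.6629, -0.0632, 0.0291]
tool_rot: [0.707, 0.707, 0.0, 0.0]
ft_force: [0.2, 0.0, 0.7]
grip_width: 0.0513
grasp_force: 0.0
```

Run:
```python
from h import *
go((.434,-.0105,.10),(.434,-.0105,.015))
```

```text
t 9.475 p [ 0.6629 -0.0632  0.0291] yheading 0.03 w 0.0513 j [-0.1   0.7   0.2   1.06 -0.    1.48]
(0.434, -0.0105, 0.1) ->mm [  52.9 -228.9  -71. ]
(0.434, -0.0105, 0.015) ->mm [  52.9 -228.9   14. ]
```

Call:
jog_arm(motion=[{"x": 0, "y": 0, "z": -15, "spin": 0, "fingers": -0.2}, {"x": 0, "y": 0, "z": -60, "spin": 0, "fingers": -0.2}, {"x": 10, "y": -45, "z": -71, "spin": 0, "fingers": -0.2}, {"x": 24, "y": -100, "z": -71, "spin": 0, "fingers": 0}, {"x": 37, "y": -155, "z": -71, "spin": 0, "fingers": 0}, {"x": 49, "y": -205, "z": -71, "spin": 0, "fingers": 0}, {"x": 53, "y": -229, "z": -71, "spin": 0, "fingers": 0}, {"x": 53, "y": -229, "z": -60, "spin": 0, "fingers": 0}])

```text
clock: 10.48
eef_pos: [0.4336, -0.0101, 0.0904]
tool_rot: [0.707, 0.707, 0.001, 0.001]
ft_force: [0.4, -0.3, 0.5]
grip_width: 0.0429
grasp_force: 0.0
```

Run:
```python
from m import *
go((.434,-.0105,.014))
c=camera("top"); np.savez("top5.npz",**c); save(c,"top5.png",(310,90,430,190),5)
im=c["pixels"].astype(int); m=((im[...,0]-im[...,2])>50).astype(np.uint8); m[:115]=0; m[150:]=0; m[:,:350]=0; m[:,395:]=0
cs=cv2.findContours(m,cv2.RETR_EXTERNAL,cv2.CHAIN_APPROX_NONE)[0]; q=max(cs,key=cv2.contourArea)
P=np.array([cast(c,a,b,.038)[:2] for a,b in q.reshape(-1,2)],np.float32); print(cv2.minEnclosingCircle(P),cv2.fitEllipse(P))
```

```text
t 10.475 p [ 0.4336 -0.0101  0.0904] yheading 0.06 w 0.0429 j [-0.02  0.23 -0.4   0.93 -0.    1.55]
(0.434, -0.0105, 0.014) ->mm [-0.4  0.2 76.4]
((0.6621671319007874, -0.06394314765930176), 0.013654491864144802) ((0.6621006727218628, -0.06372422724962234), (0.023929888382554054, 0.025400888174772263), 34.0799674987793)
```

View pics/top5.png

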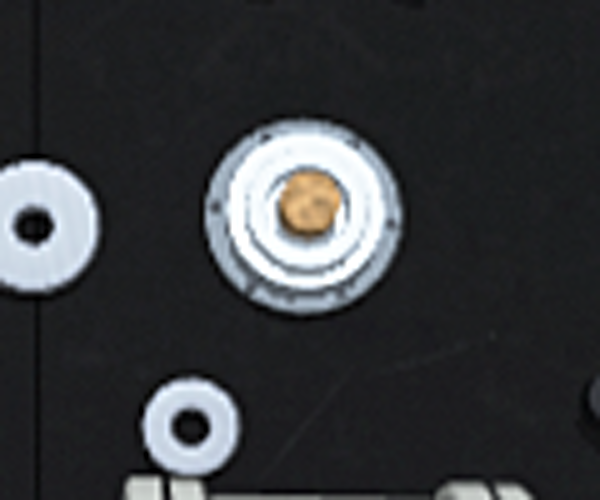

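The plug stands inside the ring at crop (312,203), measured at (0.662,-0.064). Next is the load plate's pin.

Call:
jog_arm(motion=[{"x": 0, "y": 0, "z": 35, "spin": 0, "fingers": 0}, {"x": 0, "y": 0, "z": 62, "spin": 0, "fingers": 0}, {"x": 0, "y": 0, "z": 74, "spin": 0, "fingers": 0}, {"x": 0, "y": 0, "z": 74, "spin": 0, "fingers": 0}, {"x": 0, "y": 0, "z": 74, "spin": 0, "fingers": 1}, {"x": 0, "y": 0, "z": 74, "spin": 0, "fingers": 1}, {"x": 0, "y": 0, "z": 74, "spin": 0, "fingers": 1}, {"x": 0, "y": 0, "z": 74, "spin": 0, "fingers": 1}])

```text
clock: 11.52
eef_pos: [0.4349, -0.0104, 0.0159]
tool_rot: [0.707, 0.707, 0.001, 0.001]
ft_force: [0.1, 0.0, 5.9]
grip_width: 0.0076
grasp_force: 59.0
```

Run:
```python
from m import *
go((.6625,-.0638,.10))
c=camera("scene"); u,v=proj(c,[.434,-.01,.02])[0].astype(int);save(c,"scene6.png",(u-60,v-60,u+60,v+40),5)
```

```text
t 11.525 p [ 0.4349 -0.0104  0.0159] yheading 0.03 w 0.0076 j [-0.02  0.34 -0.49  0.73 -0.    1.55]
(0.6625, -0.0638, 0.1) ->mm [-53.5 227.8 -83.6]
```

View pics/scene6.png

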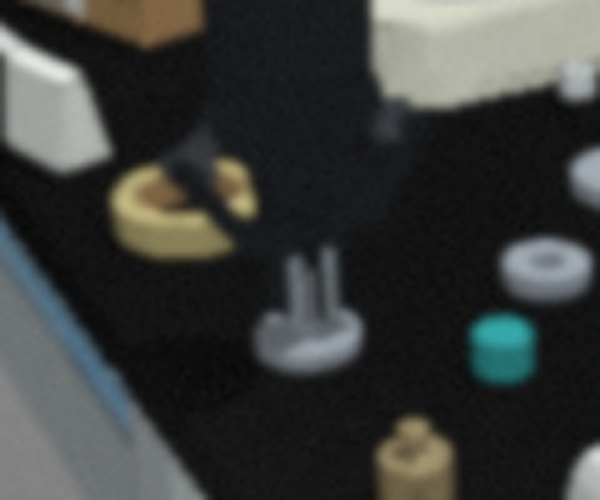

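The pin at crop (313,290) stands between the pads. I lift and carry the plate.

Call:
jog_arm(motion=[{"x": 0, "y": 0, "z": -25, "spin": 0, "fingers": 1}, {"x": 0, "y": 0, "z": -65, "spin": 0, "fingers": 1}, {"x": -10, "y": 40, "z": -85, "spin": 0, "fingers": 1}, {"x": -22, "y": 90, "z": -85, "spin": 0, "fingers": 1}, {"x": -34, "y": 140, "z": -85, "spin": 0, "fingers": 1}, {"x": -45, "y": 190, "z": -85, "spin": 0, "fingers": 1}, {"x": -52, "y": 220, "z": -85, "spin": 0, "fingers": 1}, {"x": -54, "y": 228, "z": -85, "spin": 0, "fingers": 1}])

```text
clock: 12.58
eef_pos: [0.6626, -0.0646, 0.0984]
tool_rot: [0.707, 0.707, -0.0, -0.0]
ft_force: [-0.5, -0.6, -1.2]
grip_width: 0.0079
grasp_force: 58.9
```

Call:
jog_arm(motion=[{"x": 0, "y": 0, "z": 20, "spin": 0, "fingers": 1}, {"x": 0, "y": 0, "z": 20, "spin": 0, "fingers": 1}, {"x": 0, "y": 0, "z": 20, "spin": 0, "fingers": 1}])

```text
clock: 12.95
eef_pos: [0.661, -0.064, 0.0801]
tool_rot: [0.707, 0.707, -0.0, -0.0]
ft_force: [-0.2, -0.6, -0.9]
grip_width: 0.0077
grasp_force: 59.0
```

Run:
```python
from m import *
go((.6625,-.0638,.0545))
c=camera("top"); save(c,"top7.png",(310,90,430,190),5)
```

```text
t 12.95 p [ 0.661  -0.064   0.0801] yheading 0.04 w 0.0077 j [-0.1   0.66  0.25  1.17  0.    1.47]
(0.6625, -0.0638, 0.0545) ->mm [ 0.2  1.5 25.6]
```

View pics/top7.png

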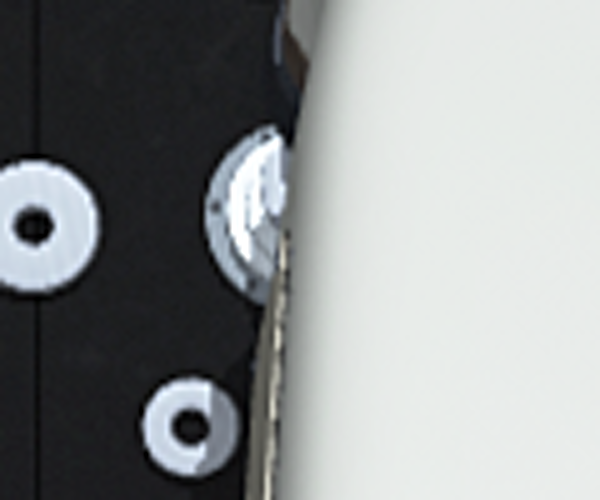

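The arm hides the plate, so I go by the commanded positions and check the force on the way down.

Call:
jog_arm(motion=[{"x": 0, "y": 1.5, "z": 12, "spin": 0, "fingers": 1}, {"x": 0, "y": 1.5, "z": 22, "spin": 0, "fingers": 1}, {"x": 0, "y": 1.5, "z": 25.5, "spin": 0, "fingers": 1}, {"x": 0, "y": 1.5, "z": 25.5, "spin": 0, "fingers": 1}, {"x": 0, "y": 1.5, "z": 25.5, "spin": 0, "fingers": 1}])

```text
clock: 13.62
eef_pos: [0.6632, -0.0642, 0.0541]
tool_rot: [0.707, 0.707, -0.0, -0.0]
ft_force: [-0.1, -0.2, -2.4]
grip_width: 0.0077
grasp_force: 59.1
```

Call:
jog_arm(motion=[{"x": 0, "y": -0.5, "z": 0.5, "spin": 0, "fingers": 1}, {"x": 0, "y": -0.5, "z": 1, "spin": 0, "fingers": 1}, {"x": 0, "y": -0.5, "z": 1, "spin": 0, "fingers": 1}])

```text
clock: 14.0
eef_pos: [0.6632, -0.0642, 0.054]
tool_rot: [0.707, 0.707, 0.0, 0.0]
ft_force: [-0.6, 0.8, 2.8]
grip_width: 0.0077
grasp_force: 59.3
```

Contact. I open slowly, then back off.

Call:
jog_arm(motion=[{"x": 0, "y": 0, "z": 0, "spin": 0, "fingers": 0.7}, {"x": 0, "y": 0, "z": 0, "spin": 0, "fingers": 0.5}, {"x": 0, "y": 0, "z": 0, "spin": 0, "fingers": 0.3}, {"x": 0, "y": 0, "z": 0, "spin": 0, "fingers": 0.3}, {"x": 0, "y": 0, "z": -20, "spin": 0, "fingers": 0.3}, {"x": 0, "y": 0, "z": -60, "spin": 0, "fingers": 0}, {"x": 10, "y": 0, "z": -70, "spin": 0, "fingers": -0.5}, {"x": 60, "y": 0, "z": -70, "spin": 0, "fingers": -0.8}])

```text
clock: 15.0
eef_pos: [0.6638, -0.006, 0.1246]
tool_rot: [0.709, 0.706, 0.001, 0.001]
ft_force: [1.1, 0.4, -0.8]
grip_width: 0.0761
grasp_force: 0.0
```

Call:
jog_arm(motion=[{"x": 60, "y": -4, "z": 0, "spin": 0, "fingers": -0.8}, {"x": 63, "y": -4, "z": 20, "spin": 0, "fingers": -0.8}, {"x": 63, "y": -4, "z": 60, "spin": 0, "fingers": -0.8}, {"x": 63, "y": -4, "z": 80, "spin": 0, "fingers": -0.8}, {"x": 63, "y": -4, "z": 80, "spin": 0, "fingers": -0.8}])

```text
clock: 15.62
eef_pos: [0.6562, 0.0591, 0.0402]
tool_rot: [0.707, 0.708, -0.002, -0.002]
ft_force: [0.0, 0.3, 0.3]
grip_width: 0.0768
grasp_force: 0.0
```

Run:
```python
from m import *
go((.658,.0592,.002),(.6635,-.0638,.1))
c=camera("top"); np.savez("top8.npz",**c); save(c,"top8.png",(310,90,430,190),5)
```

```text
t 15.625 p [0.6562 0.0591 0.0402] yheading 0.07 w 0.0768 j [0.09 0.69 0.19 1.09 0.   1.66]
(0.658, 0.0592, 0.002) ->mm [ 0.1  2.  38.2]
(0.6635, -0.0638, 0.1) ->mm [-123.     6.8  -59.8]
```

View pics/top8.png

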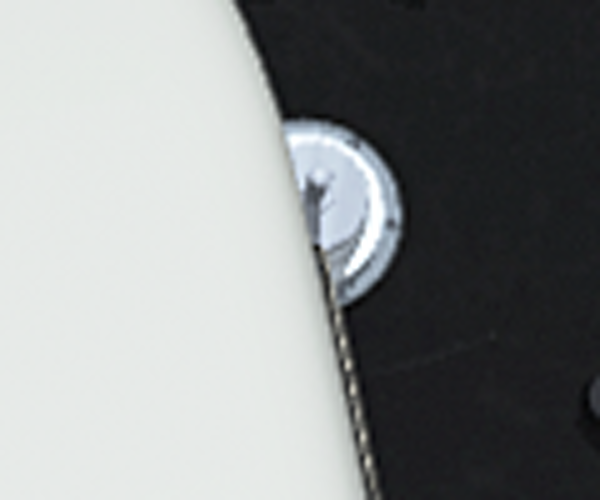

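The plate lies on the plug with its pin up, pin top near crop (320,176). I grip the large weight and measure the pin from this picture.

Call:
jog_arm(motion=[{"x": 0, "y": 1, "z": 20, "spin": 0, "fingers": -0.8}, {"x": 0, "y": 1, "z": 36, "spin": 0, "fingers": -0.8}, {"x": 0, "y": 1, "z": 40, "spin": 0, "fingers": -0.8}, {"x": 0, "y": 1, "z": 40, "spin": 0, "fingers": -0.8}, {"x": 0, "y": 1, "z": 40, "spin": 0, "fingers": 0}, {"x": 0, "y": 1, "z": 40, "spin": 0, "fingers": 0}, {"x": 0, "y": 1, "z": 40, "spin": 0, "fingers": 0}, {"x": 0, "y": 1, "z": 40, "spin": 0, "fingers": 0}])

```text
clock: 16.68
eef_pos: [0.6604, 0.0589, 0.0053]
tool_rot: [0.707, 0.707, 0.001, 0.001]
ft_force: [-2.0, 0.1, 5.5]
grip_width: 0.0552
grasp_force: 62.2
```

Run:
```python
from m import *
c=dict(np.load("top8.npz"))
print(proj(c,[[.6632,-.0642,.078],[.6632,-.0642,.046]]), cast(c,310+320/5-.4,90+176/5-.4,.078))
# plate right-hand edge: profile along row of disc centre
v=int(round(proj(c,[.6632,-.0642,.046])[0][1])); print(v,c["pixels"][v,370:392].max(1))
u=int(round(proj(c,[.6632,-.0642,.046])[0][0]))
print(u,c["pixels"][114:150,u+2].max(1))
g=c["pixels"].max(2); print(g[121:130,369:380])
go((.6635,-.0638,.1))
```

```text
[[373.92694509 124.69208954]
 [372.21290505 128.56322585]] [ 0.66296669 -0.06349851  0.078     ]
129 [173 108  90  85 151 244 227 227 224 223 223 224 223 221 255 255 215 178
 193 119  42  26]
372 [ 98 172 205 240 245 231 228 229 227 229 240 239 208 121  88 151 215 211
 189 235 233 233 232 236 235 186 125  95  75  36  58  73  99 119 133 145]
[[234 234 233 228 226 229 230 230 230 228 230]
 [233 235 232 229 223 227 230 230 231 229 222]
 [234 235 232 225 227 229 228 231 231 229 224]
 [233 238 223 220 243 240 223 217 229 228 223]
 [222 243 176 210 241 239 218 197 227 228 224]
 [188 251 143 135 214 208 198 226 231 226 223]
 [186 242 124  76 118 121 177 225 229 225 223]
 [170 175 106  88  86  88 215 226 228 223 224]
 [180 173 108  90  85 151 244 227 227 224 223]]
t 16.675 p [0.6604 0.0589 0.0053] yheading 0.03 w 0.0552 j [0.09 0.72 0.16 1.01 0.   1.66]
(0.6635, -0.0638, 0.1) ->mm [-122.6    3.3  -94.7]
```

The pin agrees with the plan at (0.663,-0.064). The grip on the weight looks high, so I reopen, go lower and regrip.

Call:
jog_arm(motion=[{"x": 0, "y": 0, "z": 0, "spin": 0, "fingers": -0.7}, {"x": 0, "y": 0, "z": 0, "spin": 0, "fingers": -0.7}, {"x": 0, "y": 0, "z": 5, "spin": 0, "fingers": -0.7}, {"x": 0, "y": 0, "z": 5, "spin": 0, "fingers": -0.7}, {"x": 0, "y": 0, "z": 5, "spin": 0, "fingers": -0.7}])

```text
clock: 17.3
eef_pos: [0.6595, 0.0587, -0.002]
tool_rot: [0.707, 0.707, -0.0, -0.0]
ft_force: [-0.7, -0.5, 0.2]
grip_width: 0.0729
grasp_force: 0.0
```

Call:
jog_arm(motion=[{"x": 0, "y": 0, "z": 0, "spin": 0, "fingers": -0.2}, {"x": 0, "y": 0, "z": 0, "spin": 0, "fingers": 0}, {"x": 0, "y": 0, "z": 0, "spin": 0, "fingers": 0}, {"x": 0, "y": 0, "z": 0, "spin": 0, "fingers": 0}])

```text
clock: 17.8
eef_pos: [0.6603, 0.0588, -0.0009]
tool_rot: [0.707, 0.707, 0.001, 0.0]
ft_force: [-0.6, 0.1, 5.1]
grip_width: 0.0569
grasp_force: 64.5
```

Call:
jog_arm(motion=[{"x": 0, "y": 0, "z": -20, "spin": 0, "fingers": 0.2}, {"x": 0, "y": 0, "z": -60, "spin": 0, "fingers": 0.2}, {"x": 0, "y": 0, "z": -105, "spin": 0, "fingers": 0.2}, {"x": -20, "y": 1, "z": -112, "spin": 0, "fingers": 0.2}, {"x": -55, "y": 2, "z": -112, "spin": 0, "fingers": 0.2}, {"x": -90, "y": 3, "z": -112, "spin": 0, "fingers": 0.2}, {"x": -115, "y": 3, "z": -112, "spin": 0, "fingers": 0.2}, {"x": -123, "y": 3, "z": -112, "spin": 0, "fingers": 0.2}])

```text
clock: 18.8
eef_pos: [0.661, -0.0668, 0.1075]
tool_rot: [0.708, 0.706, -0.002, -0.002]
ft_force: [-0.0, 0.6, -3.4]
grip_width: 0.0568
grasp_force: 64.9
```

Call:
jog_arm(motion=[{"x": 0, "y": 0, "z": 0, "spin": 0, "fingers": 0.2}, {"x": 0, "y": 0, "z": 0, "spin": 0, "fingers": 0.2}, {"x": 0, "y": 0, "z": 0, "spin": 0, "fingers": 0.2}])

```text
clock: 19.18
eef_pos: [0.6628, -0.063, 0.1102]
tool_rot: [0.706, 0.708, 0.0, -0.0]
ft_force: [0.1, -0.0, -2.7]
grip_width: 0.0568
grasp_force: 64.9
```

Run:
```python
from m import *
go((.663,-.0642,.06),(.663,-.0642,.0455))
c=camera("scene"); save(c,"scene9.png",(300,140,420,240),5); np.savez("scene9.npz",**c); print(proj(c,[[.663,-.064,.078]]))
```

```text
t 19.175 p [ 0.6628 -0.063   0.1102] yheading 0.13 w 0.0568 j [-0.09  0.64  0.3   1.23  0.    1.47]
(0.663, -0.0642, 0.06) ->mm [-1.2  0.2 50.2]
(0.663, -0.0642, 0.0455) ->mm [-1.2  0.2 64.7]
[[381.8786086  188.20721871]]
```

View pics/scene9.png

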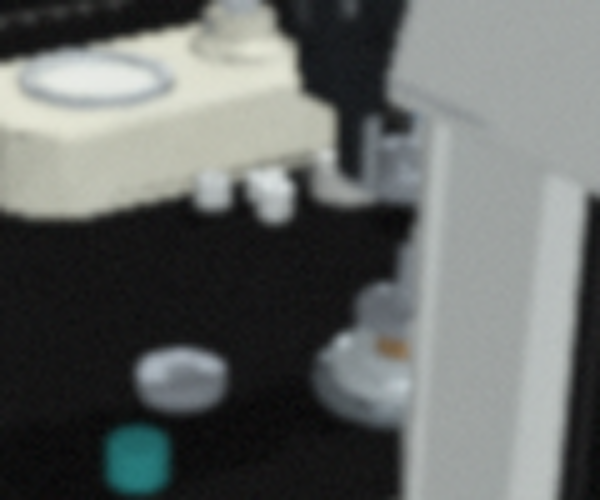

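The weight hangs level at crop (400,165) above the pin at (405,265). I lower it in two stages.

Call:
jog_arm(motion=[{"x": -1, "y": 0, "z": 15, "spin": 0, "fingers": 0.2}, {"x": -1, "y": 0, "z": 30, "spin": 0, "fingers": 0.2}, {"x": -1, "y": 0, "z": 40, "spin": 0, "fingers": 0.2}, {"x": -1, "y": 0, "z": 40, "spin": 0, "fingers": 0.2}, {"x": -1, "y": 0, "z": 40, "spin": 0, "fingers": 0.2}])

```text
clock: 19.85
eef_pos: [0.663, -0.0653, 0.0705]
tool_rot: [0.707, 0.707, 0.0, 0.0]
ft_force: [1.1, 0.2, -3.0]
grip_width: 0.0567
grasp_force: 64.9
```

Run:
```python
from m import *
go((.663,-.0642,.0455))
```

```text
t 19.85 p [ 0.663  -0.0653  0.0705] yheading 0.02 w 0.0567 j [-0.1   0.67  0.25  1.15  0.    1.47]
(0.663, -0.0642, 0.0455) ->mm [ 1.1 -0.  25. ]
```

Call:
jog_arm(motion=[{"x": 1, "y": 0, "z": 12, "spin": 0, "fingers": 0.2}, {"x": 1, "y": 0, "z": 20, "spin": 0, "fingers": 0.2}, {"x": 1, "y": 0, "z": 24.5, "spin": 0, "fingers": 0.2}, {"x": 1, "y": 0, "z": 24.5, "spin": 0, "fingers": 0.2}, {"x": 1, "y": 0, "z": 24.5, "spin": 0, "fingers": 0.2}])

```text
clock: 20.48
eef_pos: [0.6629, -0.0642, 0.0458]
tool_rot: [0.707, 0.707, 0.0, 0.0]
ft_force: [-0.1, -0.3, -3.7]
grip_width: 0.0569
grasp_force: 64.9
```

Call:
jog_arm(motion=[{"x": 0, "y": 0, "z": 0.7, "spin": 0, "fingers": 0.2}, {"x": 0, "y": 0, "z": 0.7, "spin": 0, "fingers": 0.2}])

```text
clock: 20.72
eef_pos: [0.6629, -0.0643, 0.0453]
tool_rot: [0.707, 0.707, 0.0, 0.0]
ft_force: [0.5, -0.5, -2.6]
grip_width: 0.0564
grasp_force: 65.0
```

Call:
jog_arm(motion=[{"x": 0, "y": 0, "z": 0.8, "spin": 0, "fingers": 0.2}, {"x": 0, "y": 0, "z": 0.8, "spin": 0, "fingers": 0.2}])

```text
clock: 20.98
eef_pos: [0.663, -0.0643, 0.0452]
tool_rot: [0.707, 0.707, 0.0, 0.0]
ft_force: [-2.1, 0.5, 3.7]
grip_width: 0.0569
grasp_force: 65.5
```

Contact. I release, rise, then head over the small weight at (0.565,-0.011).

Call:
jog_arm(motion=[{"x": 0, "y": 0, "z": 0, "spin": 0, "fingers": -0.5}, {"x": 0, "y": 0, "z": 0, "spin": 0, "fingers": -0.7}, {"x": 0, "y": 0, "z": 0, "spin": 0, "fingers": -0.7}, {"x": 0, "y": 0, "z": -25, "spin": 0, "fingers": -0.7}, {"x": 0, "y": 0, "z": -65, "spin": 0, "fingers": -0.7}, {"x": 15, "y": -30, "z": -70, "spin": 0, "fingers": -0.5}, {"x": 40, "y": -75, "z": -70, "spin": 0, "fingers": -0.4}, {"x": 53, "y": -97, "z": -70, "spin": 0, "fingers": -0.4}])

```text
clock: 21.98
eef_pos: [0.5634, -0.0104, 0.1143]
tool_rot: [0.707, 0.708, -0.0, -0.001]
ft_force: [-0.4, 0.3, 0.7]
grip_width: 0.0598
grasp_force: 0.0
```

Call:
jog_arm(motion=[{"x": 0, "y": 0, "z": 40, "spin": 0, "fingers": -0.4}, {"x": 0, "y": 0, "z": 75, "spin": 0, "fingers": -0.4}, {"x": 0, "y": 0, "z": 75, "spin": 0, "fingers": -0.4}, {"x": 0, "y": 0, "z": 75, "spin": 0, "fingers": -0.4}])

```text
clock: 22.48
eef_pos: [0.5667, -0.0113, 0.0404]
tool_rot: [0.707, 0.707, 0.001, 0.001]
ft_force: [0.4, -1.1, 0.6]
grip_width: 0.06
grasp_force: 0.0
```

Run:
```python
from m import *
go((.5656,-.0108,.003))
c=camera("top"); np.savez("top10.npz",**c); save(c,"top10.png",(310,90,430,190),5)
```

```text
t 22.475 p [ 0.5667 -0.0113  0.0404] yheading 0.03 w 0.06 j [-0.02  0.52 -0.11  0.94  0.    1.55]
(0.5656, -0.0108, 0.003) ->mm [ 0.5 -1.1 37.4]
```

View pics/top10.png

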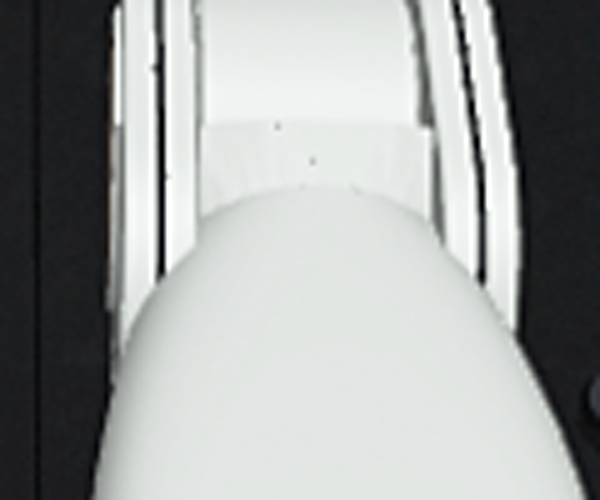

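The arm hides the stack. I carry on with the small weight and keep the last view for later.

Call:
jog_arm(motion=[{"x": 0, "y": -0.5, "z": 20, "spin": 0, "fingers": -0.4}, {"x": 0, "y": -0.5, "z": 36, "spin": 0, "fingers": -0.4}, {"x": 0, "y": -0.5, "z": 39, "spin": 0, "fingers": -0.4}, {"x": 0, "y": -0.5, "z": 39, "spin": 0, "fingers": -0.4}, {"x": 0, "y": -0.5, "z": 39, "spin": 0, "fingers": 0.3}, {"x": 0, "y": -0.5, "z": 39, "spin": 0, "fingers": 0.3}, {"x": 0, "y": -0.5, "z": 39, "spin": 0, "fingers": 0.3}, {"x": 0, "y": -0.5, "z": 39, "spin": 0, "fingers": 0.3}])

```text
clock: 23.52
eef_pos: [0.566, -0.0113, 0.0016]
tool_rot: [0.707, 0.707, 0.001, 0.001]
ft_force: [-1.2, 0.1, 5.8]
grip_width: 0.0408
grasp_force: 60.2
```

Run:
```python
from m import *
go((.663,-.0642,.125))
```

```text
t 23.525 p [ 0.566  -0.0113  0.0016] yheading 0.03 w 0.0408 j [-0.02  0.57 -0.15  0.85 -0.    1.55]
(0.663, -0.0642, 0.125) ->mm [ -52.9   97.2 -123.2]
```

Call:
jog_arm(motion=[{"x": 0, "y": 0, "z": -20, "spin": 0, "fingers": 0.5}, {"x": 0, "y": 0, "z": -65, "spin": 0, "fingers": 0.5}, {"x": 0, "y": 0, "z": -110, "spin": 0, "fingers": 0.5}, {"x": -10, "y": 20, "z": -112, "spin": 0, "fingers": 0.5}, {"x": -28, "y": 52, "z": -112, "spin": 0, "fingers": 0.5}, {"x": -44, "y": 82, "z": -112, "spin": 0, "fingers": 0.5}, {"x": -53, "y": 97, "z": -112, "spin": 0, "fingers": 0.5}, {"x": -53, "y": 97, "z": -112, "spin": 0, "fingers": 0.5}])

```text
clock: 24.52
eef_pos: [0.6627, -0.0649, 0.1114]
tool_rot: [0.707, 0.707, -0.0, -0.0]
ft_force: [-0.1, 0.1, -1.7]
grip_width: 0.0409
grasp_force: 61.2
```

Call:
jog_arm(motion=[{"x": 0, "y": 0, "z": 0, "spin": 0, "fingers": 0.5}, {"x": 0, "y": 0, "z": 10, "spin": 0, "fingers": 0.5}, {"x": 0, "y": 0, "z": 10, "spin": 0, "fingers": 0.5}, {"x": 0, "y": 0, "z": 10, "spin": 0, "fingers": 0.5}])

```text
clock: 25.02
eef_pos: [0.6619, -0.0639, 0.1022]
tool_rot: [0.707, 0.707, -0.0, -0.0]
ft_force: [-0.1, 0.2, -1.4]
grip_width: 0.0409
grasp_force: 61.2
```

Run:
```python
from m import *
go((.663,-.0643,.06))
c=camera("scene"); save(c,"scene11.png",(300,140,420,240),5); np.savez("scene11.npz",**c)
```

```text
t 25.025 p [ 0.6619 -0.0639  0.1022] yheading 0.05 w 0.0409 j [-0.1   0.64  0.29  1.22 -0.    1.47]
(0.663, -0.0643, 0.06) ->mm [-0.4  1.1 42.2]
```

View pics/scene11.png

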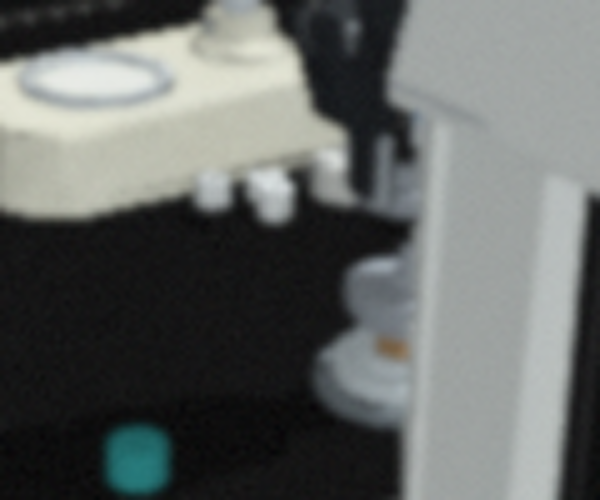

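The large weight lies level at crop (380,285), and the small one is held above the pin at (400,190). I lower it.

Call:
jog_arm(motion=[{"x": 0, "y": 0.5, "z": 15, "spin": 0, "fingers": 0.5}, {"x": 0, "y": 0.5, "z": 28, "spin": 0, "fingers": 0.5}, {"x": 0, "y": 0.5, "z": 36, "spin": 0, "fingers": 0.5}, {"x": 0, "y": 0.5, "z": 40, "spin": 0, "fingers": 0.5}, {"x": 0, "y": 0.5, "z": 40, "spin": 0, "fingers": 0.5}, {"x": 0, "y": 0.5, "z": 40, "spin": 0, "fingers": 0.5}])

```text
clock: 25.82
eef_pos: [0.6632, -0.0643, 0.0628]
tool_rot: [0.707, 0.707, 0.0, 0.0]
ft_force: [0.4, -0.9, -1.2]
grip_width: 0.0407
grasp_force: 61.2
```

Call:
jog_arm(motion=[{"x": 0, "y": 0, "z": 2, "spin": 0, "fingers": 0.5}, {"x": 0, "y": 0, "z": 3, "spin": 0, "fingers": 0.5}, {"x": 0, "y": 0, "z": 3, "spin": 0, "fingers": 0.5}])

```text
clock: 26.2
eef_pos: [0.6629, -0.0642, 0.0597]
tool_rot: [0.707, 0.707, 0.0, 0.0]
ft_force: [-0.0, -1.2, 0.4]
grip_width: 0.0407
grasp_force: 61.4
```

Call:
jog_arm(motion=[{"x": 0, "y": 0, "z": 0.5, "spin": 0, "fingers": 0.5}, {"x": 0, "y": 0, "z": 0.5, "spin": 0, "fingers": 0.5}])

```text
clock: 26.45
eef_pos: [0.663, -0.0642, 0.0596]
tool_rot: [0.707, 0.707, 0.0, 0.0]
ft_force: [-1.0, -0.2, 5.3]
grip_width: 0.0407
grasp_force: 61.8
```

Contact. I release, rise and clear away toward the robot.

Call:
jog_arm(motion=[{"x": 0, "y": 0, "z": 0, "spin": 0, "fingers": -0.1}, {"x": 0, "y": 0, "z": 0, "spin": 0, "fingers": -0.4}, {"x": 0, "y": 0, "z": 0, "spin": 0, "fingers": -0.4}, {"x": 0, "y": 0, "z": -25, "spin": 0, "fingers": -0.4}, {"x": 0, "y": 0, "z": -70, "spin": 0, "fingers": -0.4}, {"x": 0, "y": -40, "z": -90, "spin": 0, "fingers": -0.4}, {"x": 30, "y": -90, "z": -90, "spin": 0, "fingers": -0.4}, {"x": 70, "y": -140, "z": -90, "spin": 0, "fingers": -0.4}])

```text
clock: 27.45
eef_pos: [0.5229, 0.0048, 0.1491]
tool_rot: [0.708, 0.707, 0.001, 0.0]
ft_force: [0.3, 0.4, -0.4]
grip_width: 0.0597
grasp_force: 0.0
```

Call:
jog_arm(motion=[{"x": 50, "y": -40, "z": 0, "spin": 0, "fingers": -0.4}, {"x": 100, "y": -80, "z": 0, "spin": 0, "fingers": -0.4}, {"x": 130, "y": -90, "z": 0, "spin": 0, "fingers": -0.4}, {"x": 130, "y": -90, "z": 0, "spin": 0, "fingers": -0.4}, {"x": 130, "y": -90, "z": 0, "spin": 0, "fingers": -0.4}, {"x": 130, "y": -90, "z": 0, "spin": 0, "fingers": -0.4}])

```text
clock: 28.2
eef_pos: [0.4344, 0.1339, 0.1487]
tool_rot: [0.707, 0.707, -0.0, 0.0]
ft_force: [-0.5, -0.4, 0.3]
grip_width: 0.0596
grasp_force: 0.0
```

Run:
```python
from h import *
a=camera("top");b=camera("scene")
A=a["pixels"][80:200,310:430,::-1];B=b["pixels"][140:240,300:420,::-1]
cv2.imwrite("pics/final.png",np.hstack([cv2.resize(A,(400,400),interpolation=2),cv2.resize(B,(400,400),interpolation=2)]))
print((proj(a,[[.663,-.0642,.07],[.663,-.0642,.078]])-[310,80])*400/120)
```

```text
[[211.63056705 152.58441388]
 [213.09557221 149.27843033]]
```

View pics/final.png

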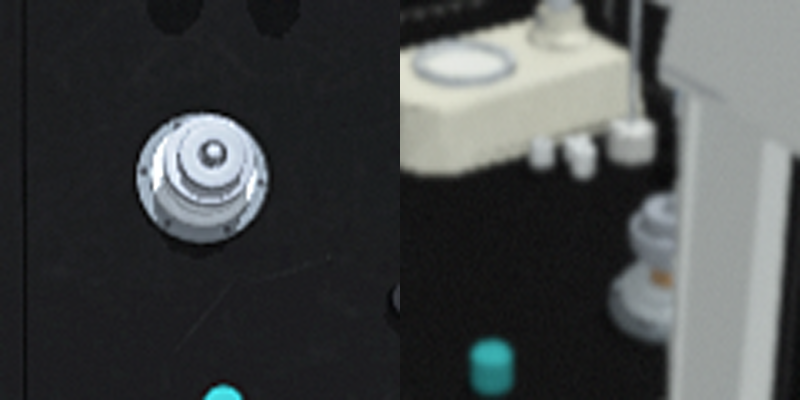

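The full stack stands level: the pin is at (212,152), where it should be, and the small weight is concentric on the large one. The arm is clear, so I hand in.

```bash
python3 -c "
from workcell import bot
print(bot.job_done())"
```

```text
the job is handed in; nothing more can be done
None
```

The compression stack (ring, plug, load plate, large weight, small weight) is built on the pedestal and handed in at about 28 s; the last picture shows it centred and level with the arm clear, but `bot.job_done()` gave no verdict.

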